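# Pack a camera kit into a bail-arm tote

## Task

Pack the camera kit: first lay both finned heat sinks flat, side by side, on the floor of the dark tote while its bail arms are still swung out; then swing both yellow bail arms inward until they rest across the tote's rim, and set the grey tray level on the two bails, centred over the tote and lengthwise with it (either way round). Only when the tray is in place, stand the black lens upright in the tray's yellow-floored bay and the blue camera body upright in its white-floored bay. Leave the jar and the screwdriver where they are.

Things in the scene. Friction and masses are not known exactly. Their poses are not given: they have to be found in the camera images.
- tote: Dark grey open tote fixed to the bench, outside 140 (x) x 240 (y) x 55 (z) mm, walls and floor 5 mm. Origin: centre of its underside; y along its length. At each end a wire U-shaped bail arm, outside the side walls (to x = +-77 mm), stiffly hinged: it stays where it is left; 1 to 2 N at its crossbar turns it.
- bail_l (a joint): Bail at the tote's +y end. Crossbar along tote x, its middle 110 mm in a yellow sleeve, 10 mm diameter, turning at 50 mm radius about the line y = +105, z = 45 mm of the tote frame. 0: out, level, crossbar at y = +155, z = 45 mm; 1.57: straight up; 2.84 (stop): in, across the rim at y = +57, z = 60 mm. Starts at 0 to 0.4 rad; counts as in above 2.65.
- bail_r (a joint): The same bail, mirrored, at the tote's -y end: pivot at y = -105, z = 45 mm; 0: out, crossbar at y = -155, z = 45 mm; 2.84: in, crossbar at y = -57, z = 60 mm. Also grows as it swings in.
- tray: Loose grey tray, 124 (x) x 200 (y) x 26 (z) mm, walls and floor 4 mm, 0.26 kg. Origin: centre of its underside. A grip rib for lifting stands across its middle: 14 mm thick (y), 64 mm long (x), top at z = 50 mm. Bays of 90 (y) x 116 (x) mm: yellow floor centred at y = +50 mm, white at y = -50 mm. On the swung-in bails its underside is 65 mm above the tote's.
- sink_a: Aluminium heat sink with upright fins, 40 x 40 x 30 (z) mm, about 90 g. Origin: centre of its underside, fins up along z, running along x.
- sink_b: The second heat sink, the same.
- lens: Black lens barrel with a silver ring and violet glass on top, diameter 36 mm, 44 mm tall, about 90 g. Origin: centre of its underside, z up its axis.
- camera: Blue camera body with a steel-ringed black port on top, 40 x 40 x 44 (z) mm, about 100 g. Origin: centre of its underside, z up.
- jar: Bystander: jar with a red cap, diameter 52 mm, 50 mm tall. Origin: centre of its underside.
- screwdriver: Bystander: screwdriver with an orange handle, 170 mm long, lying on the bench; its x axis runs along it towards the tip.

How it is judged (in metres and radians):
On the way, in this order (a step that is already met when the one before it is completed fails the run):
1. both heat sinks lie flat on the tote's floor, both bails still out (x of sink_a in the frame of tote between -0.062 and 0.062 m and y of sink_a in the frame of tote between -0.112 and 0.112 m and z of each of sink_a, sink_b in the frame of tote below 0.012 m and angle between each of sink_a, sink_b's own z axis and vertical below 0.15 rad and x of sink_b in the frame of tote between -0.062 and 0.062 m and y of sink_b in the frame of tote between -0.112 and 0.112 m and value of joint each of bail_l, bail_r below 1.2 rad and linear speed of each of sink_a, sink_b below 0.03 m/s), for 0.2 s.
2. both bails are swung in across the rim, the tray not yet on them (x of sink_a in the frame of tote between -0.062 and 0.062 m and y of sink_a in the frame of tote between -0.112 and 0.112 m and z of each of sink_a, sink_b in the frame of tote below 0.012 m and angle between each of sink_a, sink_b's own z axis and vertical below 0.15 rad and x of sink_b in the frame of tote between -0.062 and 0.062 m and y of sink_b in the frame of tote between -0.112 and 0.112 m and value of joint each of bail_l, bail_r above 2.65 rad and horizontal distance between tray and tote above 0.05 m), for 0.2 s.
3. the tray sits on the bails, centred and lengthwise, let go, with lens and camera body not yet in it (horizontal distance between tray and tote below 0.015 m and angle between the y axis of tray and the y axis of tote, either way round below 0.15 rad and z of tray in the frame of tote between 0.058 and 0.072 m and angle between tray's own z axis and vertical below 0.06 rad and value of joint each of bail_l, bail_r above 2.65 rad and linear speed of tray below 0.03 m/s and contact force between the fingers and tray below 0.1 N and horizontal distance between each of lens, camera and tray above 0.1 m), for 0.2 s.
At the end, for the whole second after the job is handed in: Heat sinks flat on the tote floor; both bails in (over 2.65 rad); tray level on the bails (underside 58 to 72 mm up), centred within 15 mm, lengthwise within 0.15 rad; lens upright on the yellow bay's floor, camera body on the white bay's (both within 0.15 rad); all at rest (x of sink_a in the frame of tote between -0.062 and 0.062 m and y of sink_a in the frame of tote between -0.112 and 0.112 m and z of each of sink_a, sink_b in the frame of tote below 0.012 m and angle between each of sink_a, sink_b, lens, camera's own z axis and vertical below 0.15 rad and x of sink_b in the frame of tote between -0.062 and 0.062 m and y of sink_b in the frame of tote between -0.112 and 0.112 m and value of joint each of bail_l, bail_r above 2.65 rad and horizontal distance between tray and tote below 0.015 m and angle between the y axis of tray and the y axis of tote, either way round below 0.15 rad and z of tray in the frame of tote between 0.058 and 0.072 m and angle between tray's own z axis and vertical below 0.06 rad and y of lens in the frame of tray between 0.008 and 0.096 m and x of lens in the frame of tray between -0.058 and 0.058 m and z of each of lens, camera in the frame of tray below 0.012 m and y of camera in the frame of tray between -0.096 and -0.008 m and x of camera in the frame of tray between -0.058 and 0.058 m and linear speed of each of sink_a, sink_b, lens, camera, tray below 0.03 m/s); the robot touches nothing.
It fails at once if the jar is moved more than 30 mm (distance of jar from where it was at the start of the episode above 0.03 m).
It fails at once if the screwdriver is moved more than 30 mm (distance of screwdriver from where it was at the start of the episode above 0.03 m).
It also fails if it takes over 144 s, if anything falls off the work surface, if the arm or the gripper's body presses on something with over 40 N, if the wrist force passes 120 N, or if a joint passes its speed limit or range.

## Robot

A 7-joint arm with a two-finger parallel gripper is mounted at the origin on the work surface. World frame = base frame: x ahead of the robot, y to its left, z up, the work surface at z = 0. Lengths are in mm, angles in rad, forces in N, time in s.
With the tool pointing down it reaches from about 400 to 850 mm from the base axis. Payload 4.5 kg.
Tool frame: the origin (TCP) lies at the centre of the arm's flange, where the gripper is bolted on; the fingertips stand 166 mm ahead of it and the grasp point (between the pads) lies 147 mm ahead of it; z points along the fingers, y is the line along which they close (so a half turn about z gives the same grasp; the last joint's range is limited). The gripper opens to 88 mm and grips with 3 to 60 N. Pads are 18 mm wide; open, the fingers measure 123 mm over their backs; the gripper's body (75 mm by 187 mm) begins 45 mm behind the grasp point.
Start: joints at [1.217, 0.689, -0.195, 1.565, 0.157, 0.902, -0.215], TCP at [236.369, -578.591, 404.743] pointing down, gripper open.
Joint ranges: [-3.01, 3.01], [-0.46, 2.08], [-1.47, 1.51], [0.13, 2.56], [-1, 4.14], [0.04, 2.09], [-2.66, 2.66]. Speed limits (rad/s): [2.57, 2.57, 3.14, 3.14, 3.14, 3.14, 3.14].

## Interface

Orientations are given as a unit quaternion [w, x, y, z].
In Python, from plant import robot gives the robot as it stands. The module is installed in compiled form; this text tells all that it offers.
- The arm moves only by the tool play_rows, never from a script. Its argument "steps" is a list of rows, each a list of 2 entries, a list of its own where there are three numbers: the shift along the tool's x, y, z in m, then the turn about the tool's z in rad. In form: [[[tx, ty, tz], yaw], ...]. A call has 1 to 20 rows; each row shifts and turns the commanded pose from where the row before left it, along the tool's axes as they then stand; what a row does not reach is not made up. A row lasts 1/12 s, in which the tool goes at most 41.7 mm and 7.16 degrees, less where a joint would pass 70% of its speed; a pose out of reach is approached as far as the arm can. A call with a gripper value outside its range is refused whole. "gripper" is the opening, from 0 (shut) to 1 (fully open), set as the call begins (left out, the last holds). The fingers move at their own pace and stop on an object; the grip force is fixed at half the most. Time passes only in rows, so rows that do not move let the fingers close. It gives the time, the measured TCP pose, the force, the opening and the grip force at its end, in the units of the state.
- robot.get_state(): the state, without advancing time (a new reading comes with each control period).
- robot.read_camera(name): name is "scene" or "top" or "wrist"; returns a dict with "frame" (384x512x3 uint8, red, green, blue), "fov_y" (degrees; the focal length in pixels is half the picture's height over the tangent of half this angle, whatever the lens; pixels are square), "cx", "cy" (the principal point, pixels), "cam_to_world" (4x4, takes a point from camera to world coordinates). Camera axes: x right, y down, z forward; pixel columns grow to the right and rows downward; lengths in mm; the calibration is good to about 2 mm. A picture is of the moment at which its call begins. There is no depth.
- robot.finish_job(): hands the job in; it is judged then, once.
The state is a dict: "t": time; "joints": joint angles; "qvel": joint speeds; "effort": joint torques, N m; "ee_pos": TCP position; "tcp_rot": TCP orientation; "force": force on the tool from outside, world axes, zero at the start; "torque": the same for the moment, N m; "opening": opening from 0.0 (shut) to 1.0 (fully open); "grasp_force": force on a finger pad.
Only numpy, scipy, OpenCV 4.12 (cv2) and the standard library are available. Lean on these libraries where they do the work, as an engineer would, in place of code of your own. Each camera call takes 0.05 s, during which the arm holds its last target. There are 200 camera calls.

## Working session

There is one attempt and no reset: what is moved stays moved. The work goes in short steps, Python scripts to look and compute and a tool call to move; the robot and the scene stay as the last step left them, time stands still between calls to the robot, and variables do not carry over. Pictures are saved under pics/ and viewed, at most 14 in all, crops included, and the job is handed in when it is done.

Besides the shell and the picture viewer there is one more tool, called after "Request:" as name([rows], argument=value, ...), one row to a line, values as JSON. play_rows: Moves the arm, as the interface text tells. Its arguments: {"type":"object","properties":{"steps":{"type":"array","items":{"type":"array"}},"gripper":{"type":"number"}},"required":["steps"]}

```bash
mkdir -p pics; cat > h.py <<'E'
import numpy as np, cv2
from plant import robot
def shot(name,fn):
    c=robot.read_camera(name); cv2.imwrite('pics/'+fn+'.png',c['frame'][:,:,::-1])
    np.savez('pics/'+fn+'.npz',fov=c['fov_y'],cx=c['cx'],cy=c['cy'],T=c['cam_to_world'])
    return c
def p2w(fn,u,v,z):
    d=np.load('pics/'+fn+'.npz'); f=192/np.tan(np.radians(d['fov'])/2)
    r=d['T'][:3,:3]@np.array([(u-d['cx'])/f,(v-d['cy'])/f,1]); o=d['T'][:3,3]
    return (o+r*(z-o[2])/r[2]).round(1)
def crop(fn,x,y,w,h,s,out):
    im=cv2.imread('pics/'+fn+'.png')[y:y+h,x:x+w]; cv2.imwrite('pics/'+out+'.png',cv2.resize(im,None,fx=s,fy=s,interpolation=cv2.INTER_CUBIC))
E
python3 - <<'E'
from h import *
for n in ('top','scene'):
    c=shot(n,n+'0'); print(c['frame'].shape,c['fov_y'],c['cx'],c['cy'],c['cam_to_world'].round(2).tolist())
crop('top0',0,0,512,384,1.56,'top0b')
print(robot.get_state())
E
```

```text
(384, 512, 3) 49.52746721709465 255.85948488062698 189.02343418316988 [[-0.01, -1.0, 0.08, 541.4], [-1.0, 0.01, 0.0, -1.33], [-0.0, -0.08, -1.0, 1102.51], [0.0, 0.0, 0.0, 1.0]]
(384, 512, 3) 53.293627698186704 254.28435400904317 190.4719406527863 [[0.28, 0.57, -0.77, 1441.99], [0.96, -0.15, 0.24, -287.83], [0.02, -0.8, -0.59, 701.22], [0.0, 0.0, 0.0, 1.0]]
{'t': 0.1, 'joints': array([ 1.21683707,  0.68992375, -0.19452196,  1.56626635,  0.15728052,
        0.90247647, -0.2150824 ]), 'qvel': array([ 0.00072393, -0.00252791, -0.00129158, -0.00118479,  0.00064958,
        0.00014598,  0.00046277]), 'effort': array([-3.28332222e-03, -5.28494132e+01, -1.27145424e+00, -1.53836972e+01,
       -5.25434338e-02,  1.96038200e-03,  3.79431935e-05]), 'ee_pos': array([ 236.18942579, -578.32803789,  403.96826618]), 'tcp_rot': array([-8.15415309e-04,  9.81255460e-01,  1.92709656e-01, -2.12190227e-04]), 'force': array([ 0.38044056,  0.26444917, -0.25452589]), 'torque': array([ 0.03150879,  0.05331521, -0.02060157]), 'grasp_force': 0.0, 'opening': 1.0011119196930154}
```

View pics/top0b.png

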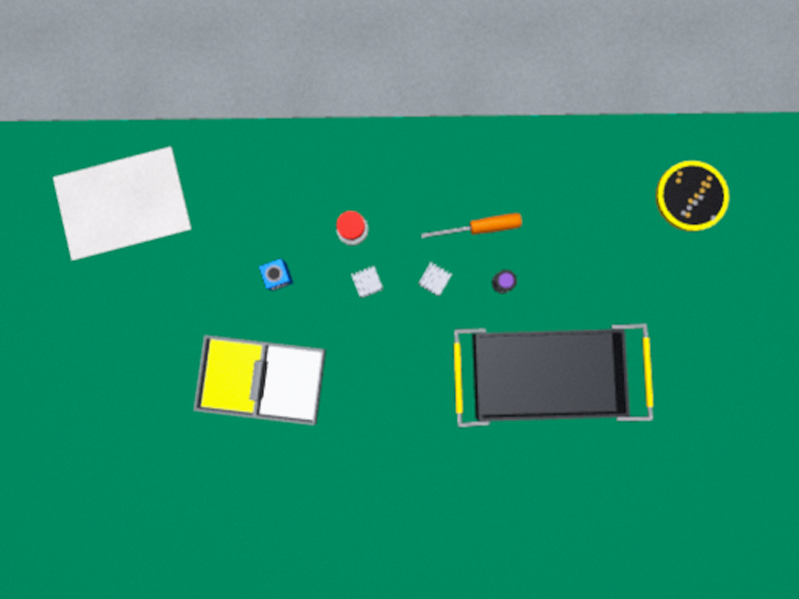

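View pics/scene0.png

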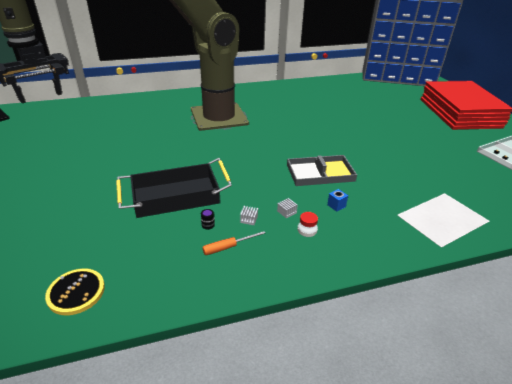

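The top view shows the tote at right (around 550,375 in the 800 px picture) with bails out on both sides, and the tray at left with yellow towards +y. The camera body, sinks and lens are in a row, with the jar and screwdriver above it. I'll enlarge two crops.

```bash
python3 -c "
from h import *
crop('top0',120,150,220,130,3.6,'c1'); crop('top0',275,190,160,100,5,'c2')"
```

```text
(no output)
```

View pics/c1.png

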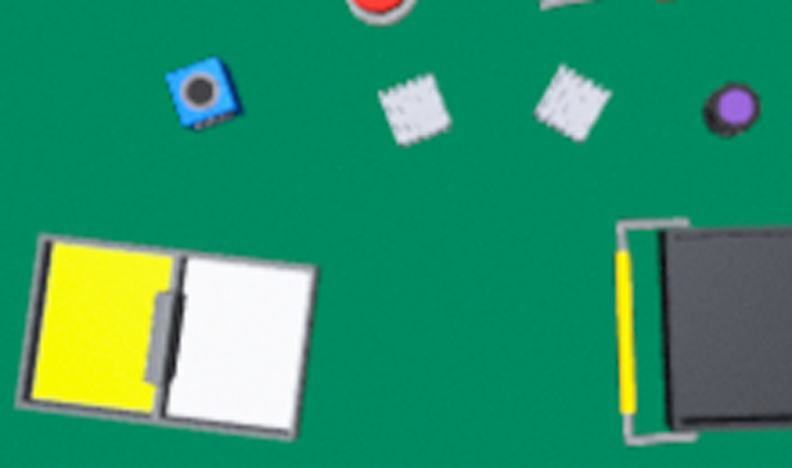

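View pics/c2.png

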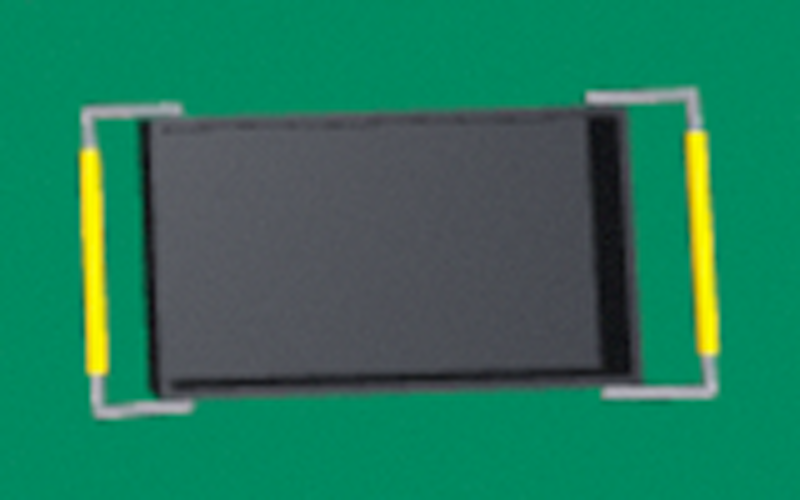

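```bash
python3 - <<'E'
from h import *
a=lambda L,z:np.array([p2w('top0',120+x/3.6,150+y/3.6,z) for x,y in L])
b=lambda L,z:np.array([p2w('top0',275+x/5,190+y/5,z) for x,y in L])
def sq(n,P):
    c=P.mean(0); e=P[1]-P[0]; print(n,c.round(1),'edge0 ang',np.degrees(np.arctan2(e[1],e[0])).round(1),[np.linalg.norm(P[i]-P[i-1]).round(1) for i in range(4)],[np.degrees(np.arctan2(*(P[i]-P[i-1])[1::-1])).round(1) for i in range(4)])
sq('tray',a([(40,235),(318,267),(297,438),(17,407)],26))
sq('sinkL',a([(380,93),(433,75),(452,121),(402,145)],30))
sq('sinkR',a([(567,66),(610,95),(578,141),(535,111)],30))
sq('cam',a([(167,76),(215,57),(237,106),(192,128)],44))
print('lens',a([(736,107)],44),'ribtop',a([(155,291),(185,293),(173,384),(143,383)],50))
sq('tote',b([(150,120),(627,108),(642,382),(162,396)],55))
print('bailL sleeve ends',b([(90,150),(97,373)],48),'R',b([(696,132),(708,354)],48))
print('jar',p2w('top0',351/1.56,226/1.56,50),'driver',p2w('top0',422/1.56,236/1.56,5),p2w('top0',521/1.56,220/1.56,10))
E
```

```text
tray [493.5 233.8  26. ] edge0 ang -97.1 [np.float64(123.0), np.float64(201.4), np.float64(121.7), np.float64(200.7)] [np.float64(-6.8), np.float64(-97.1), np.float64(172.9), np.float64(83.2)]
sinkL [654.6  54.8  30. ] edge0 ang -71.6 [np.float64(40.8), np.float64(40.3), np.float64(36.1), np.float64(39.9)] [np.float64(22.5), np.float64(-71.6), np.float64(-158.1), np.float64(115.1)]
sinkR [657.2 -57.3  30. ] edge0 ang -124.9 [np.float64(39.9), np.float64(37.4), np.float64(40.5), np.float64(37.7)] [np.float64(-36.0), np.float64(-124.9), np.float64(144.3), np.float64(54.3)]
cam [666.8 206.3  44. ] edge0 ang -68.7 [np.float64(41.5), np.float64(36.7), np.float64(38.7), np.float64(35.4)] [np.float64(25.9), np.float64(-68.7), np.float64(-155.9), np.float64(115.6)]
lens [[ 651.7 -172.5   44. ]] ribtop [[526.1 237.8  50. ]
 [524.5 216.8  50. ]
 [461.5 224.8  50. ]
 [462.4 245.7  50. ]]
tote [ 498.1 -240.8   55. ] edge0 ang -89.2 [np.float64(137.0), np.float64(239.4), np.float64(136.0), np.float64(238.3)] [np.float64(1.3), np.float64(-89.2), np.float64(-179.1), np.float64(91.1)]
bailL sleeve ends [[549.9 -90.   48. ]
 [438.6 -91.6  48. ]] R [[ 555.8 -395.9   48. ]
 [ 444.9 -397.3   48. ]]
jar [743.6  80.8  50. ] driver [733.6 -37.    5. ] [ 758.3 -205.8   10. ]
```

```bash
cat >> h.py <<'E'
def pose():
    s=robot.get_state(); w,x,y,z=s['tcp_rot']; return s['ee_pos'],2*np.degrees(np.arctan2(y,x)),s
def plan(*W):
    """waypoints (x,y,z,theta_deg of tool x), chained from the measured pose: turn first, then shift"""
    p,th,s=pose(); print('now',p.round(1),round(th,1),'t',round(s['t'],1),'j',s['joints'].round(2),'F',s['force'].round(1),'op',round(s['opening'],2),round(s['grasp_force'],1))
    for q in W:
        yaw=-(((q[3]-th+180)%360)-180); th=q[3]; c,n=np.cos(np.radians(th)),np.sin(np.radians(th)); d=np.array(q[:3])-p; p=np.array(q[:3])
        t=[c*d[0]+n*d[1],n*d[0]-c*d[1],-d[2]]
        print(q,'yaw',np.radians(yaw).round(3),'shift mm',np.round(t,1),'norm',np.linalg.norm(t).round())
E
python3 -c "
from h import *
plan((654.6,54.8,260,22),(654.6,54.8,170,22))"
```

```text
now [ 236.2 -578.3  404. ] 22.2 t 0.1 j [ 1.22  0.69 -0.19  1.57  0.16  0.9  -0.22] F [ 0.4  0.3 -0.3] op 1.0 0.0
(654.6, 54.8, 260, 22) yaw 0.004 shift mm [ 625.1 -430.3  144. ] norm 772.0
(654.6, 54.8, 170, 22) yaw 0.0 shift mm [ 0.  0. 90.] norm 90.0
```

Request:
play_rows([
  [[0.026,-0.018,0.005],0],
  [[0.026,-0.018,0.005],0],
  [[0.026,-0.018,0.005],0],
  [[0.026,-0.018,0.005],0],
  [[0.026,-0.018,0.005],0],
  [[0.026,-0.018,0.005],0],
  [[0.026,-0.018,0.005],0],
  [[0.026,-0.018,0.005],0],
  [[0.026,-0.018,0.005],0],
  [[0.026,-0.018,0.005],0],
  [[0.026,-0.018,0.005],0],
  [[0.026,-0.018,0.005],0],
  [[0.026,-0.018,0.005],0],
  [[0.026,-0.018,0.005],0],
  [[0.026,-0.018,0.005],0],
  [[0.026,-0.018,0.005],0],
  [[0.026,-0.018,0.005],0],
  [[0.026,-0.018,0.005],0],
  [[0.026,-0.018,0.005],0],
  [[0.026,-0.018,0.005],0],
])

```text
t: 1.77
ee_pos: [582.1, -47.2, 304.1]
tcp_rot: [-0.0, 0.981, 0.193, -0.0]
force: [0.3, -1.2, -0.4]
opening: 0.998
grasp_force: 0.0
```

Request:
play_rows([
  [[0.026,-0.018,0.005],0],
  [[0.026,-0.018,0.005],0],
  [[0.026,-0.018,0.005],0],
  [[0.026,-0.018,0.005],0],
  [[0,0,0],0],
  [[0,0,0],0],
])

```text
t: 2.27
ee_pos: [650.8, 60.0, 283.7]
tcp_rot: [-0.001, 0.981, 0.195, -0.0]
force: [-0.1, -0.3, 1.0]
opening: 1.006
grasp_force: 0.0
```

```bash
python3 -c "
from h import *
plan((654.6,54.8,260,22),(654.6,54.8,170,22))
shot('wrist','w1')"
```

```text
now [650.8  60.  283.7] 22.5 t 2.3 j [-0.15  0.87 -0.03  1.57  0.03  0.7  -1.37] F [-0.1 -0.3  1. ] op 1.01 0.0
(654.6, 54.8, 260, 22) yaw 0.008 shift mm [ 1.6  6.3 23.7] norm 25.0
(654.6, 54.8, 170, 22) yaw 0.0 shift mm [ 0.  0. 90.] norm 90.0
```

View pics/w1.png

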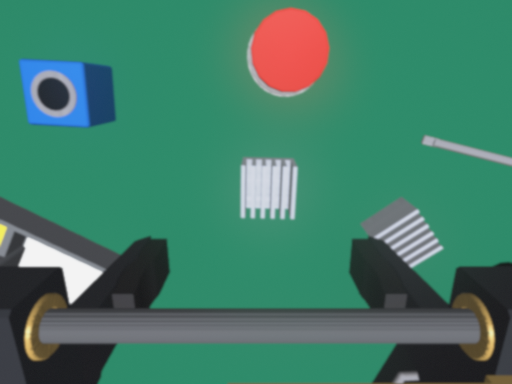

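Fins run along the tool's x here, so the jaws will close on the outer fin faces. Sink_L top is centred near (269,188), sink_R near (405,235), and the camera's port at (54,94).

```bash
python3 -c "
from h import *
for u,v,z in ((269,189,30),(241,163,30),(297,165,30),(297,218,30),(241,218,30),(405,235,30),(54,94,44)): print(p2w('w1',u,v,z))"
```

```text
[659.7  55.4  30. ]
[669.8  81.4  30. ]
[683.8  44.   30. ]
[646.9  27.2  30. ]
[630.8  65.9  30. ]
[665.7 -54.3  30. ]
[669.1 206.9  44. ]
```

Request:
play_rows([
  [[0.003,0.007,0.023],0],
  [[0,0,0.03],0],
  [[0,0,0.03],0],
  [[0,0,0.02],0],
  [[0,0,0.01],0],
  [[0,0,0],0],
  [[0,0,0],0],
])

```text
t: 2.9
ee_pos: [656.1, 50.8, 172.2]
tcp_rot: [0.0, 0.981, 0.192, -0.0]
force: [0.2, -0.2, 0.1]
opening: 0.998
grasp_force: 0.0
```

Request:
play_rows([
  [[0,0,0],0],
  [[0,0,0],0],
  [[0,0,0],0],
  [[0,0,0],0],
  [[0,0,0],0],
  [[0,0,0],0],
  [[0,0,0],0],
  [[0,0,0],0],
], gripper=0.3)

```text
t: 3.57
ee_pos: [656.0, 52.2, 171.8]
tcp_rot: [-0.0, 0.981, 0.193, -0.0]
force: [-0.7, 0.5, 1.6]
opening: 0.453
grasp_force: 30.0
```

Request:
play_rows([
  [[0,0,-0.02],0],
  [[0,0,-0.03],0],
  [[0,0,-0.04],0],
  [[0,0,-0.02],0],
  [[0,0,0],0],
])

```text
t: 3.98
ee_pos: [658.1, 52.0, 287.0]
tcp_rot: [0.0, 0.981, 0.193, 0.005]
force: [1.2, 0.7, -0.5]
opening: 0.453
grasp_force: 30.0
```

```bash
python3 -c "
from h import *
plan((494.5+3,-200,290,91),(494.5+3,-200,176,91))"
```

```text
now [658.1  52.  287. ] 22.2 t 4.0 j [-0.13  0.87 -0.03  1.56  0.03  0.7  -1.36] F [ 1.2  0.7 -0.5] op 0.45 30.0
(497.5, -200, 290, 91) yaw -1.201 shift mm [-249.1 -165.    -3. ] norm 299.0
(497.5, -200, 176, 91) yaw 0.0 shift mm [  0.   0. 114.] norm 114.0
```

Request:
play_rows([
  [[0,0,0],-0.1],
  [[0,0,0],-0.1],
  [[0,0,0],-0.1],
  [[0,0,0],-0.1],
  [[0,0,0],-0.1],
  [[0,0,0],-0.1],
  [[0,0,0],-0.1],
  [[0,0,0],-0.1],
  [[0,0,0],-0.1],
  [[0,0,0],-0.1],
  [[0,0,0],-0.1],
  [[0,0,0],-0.1],
  [[0,0,0],0],
])

```text
t: 5.07
ee_pos: [655.6, 51.5, 280.3]
tcp_rot: [-0.001, 0.7, 0.714, -0.001]
force: [0.5, -0.4, -0.6]
opening: 0.45
grasp_force: 30.0
```

Request:
play_rows([
  [[-0.026,-0.0165,0],0],
  [[-0.026,-0.0165,0],0],
  [[-0.026,-0.0165,0],0],
  [[-0.026,-0.0165,0],0],
  [[-0.026,-0.0165,0],0],
  [[-0.026,-0.0165,0],0],
  [[-0.026,-0.0165,0],0],
  [[-0.026,-0.0165,0],0],
  [[-0.026,-0.0165,0],0],
  [[-0.026,-0.0165,0],0],
  [[0,0,0],0],
  [[0,0,0],0],
])

```text
t: 6.07
ee_pos: [494.1, -212.9, 281.1]
tcp_rot: [-0.0, 0.704, 0.711, -0.001]
force: [0.8, 0.8, 0.2]
opening: 0.45
grasp_force: 30.0
```

```bash
python3 -c "
from h import *
plan((497,-212,178,91)); shot('wrist','w2')"
```

```text
now [ 494.1 -212.9  281.1] 90.6 t 6.1 j [ 0.54  0.78 -0.36  1.93  0.52  0.53 -0.18] F [0.8 0.8 0.2] op 0.45 30.0
(497, -212, 178, 91) yaw -0.007 shift mm [  0.9   2.9 103.1] norm 103.0
```

View pics/w2.png

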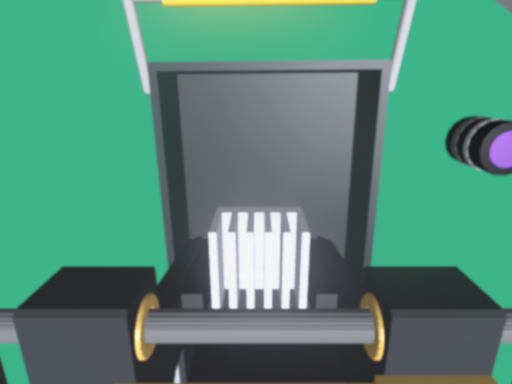

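The held sink sits over the tote, well between the side walls (rim corners about (152,67) and (389,65)). Lowering it.

Request:
play_rows([
  [[0.001,0.003,0.02],0],
  [[0,0,0.03],0],
  [[0,0,0.025],0],
  [[0,0,0.015],0],
  [[0,0,0.008],0],
  [[0,0,0.004],0],
  [[0,0,0],0],
  [[0,0,0],0],
  [[0,0,0],0],
])

```text
t: 6.87
ee_pos: [499.1, -209.7, 180.7]
tcp_rot: [0.001, 0.701, 0.713, 0.001]
force: [-0.4, 0.1, -0.8]
opening: 0.452
grasp_force: 30.0
```

```bash
python3 -c "
from h import *
print([p2w('w2',u,v,55) for u,v in ((152,67),(389,65))])
plan((497,-212,177,91))"
```

```text
[array([ 430.9, -125.8,   55. ]), array([ 567.5, -123.2,   55. ])]
now [ 499.1 -209.7  180.7] 91.0 t 6.9 j [ 0.44  0.95 -0.22  1.95  0.62  0.31 -0.27] F [-0.4  0.1 -0.8] op 0.45 30.0
(497, -212, 177, 91) yaw -0.001 shift mm [-2.2 -2.1  3.7] norm 5.0
```

Request:
play_rows([
  [[0,0,0.003],0],
  [[0,0,0],0],
  [[0,0,0],0],
  [[0,0,0],0],
])

```text
t: 7.2
ee_pos: [498.5, -209.9, 176.9]
tcp_rot: [0.0, 0.701, 0.713, 0.0]
force: [-0.1, 0.5, -0.6]
opening: 0.452
grasp_force: 30.0
```

Request:
play_rows([
  [[0,0,0],0],
  [[0,0,0],0],
  [[0,0,0],0],
  [[0,0,0],0],
  [[0,0,0],0],
], gripper=0.65)

```text
t: 7.62
ee_pos: [498.6, -209.8, 176.8]
tcp_rot: [0.0, 0.701, 0.713, 0.0]
force: [-0.3, -0.9, 0.1]
opening: 0.648
grasp_force: 0.0
```

Request:
play_rows([
  [[0,0,-0.015],0],
  [[0,0,-0.03],0],
  [[0,0,-0.035],0],
  [[0,0,-0.025],0],
  [[0,0,0],0],
])

```text
t: 8.03
ee_pos: [500.0, -210.1, 286.2]
tcp_rot: [0.004, 0.701, 0.713, 0.002]
force: [0.8, -0.4, 0.3]
opening: 0.653
grasp_force: 0.0
```

```bash
python3 -c "
from h import *
plan((660,-57,280,54.4),(660,-57,172,54.4))"
```

```text
now [ 500.  -210.1  286.2] 90.9 t 8.0 j [ 0.54  0.78 -0.37  1.92  0.53  0.54 -0.18] F [ 0.8 -0.4  0.3] op 0.65 0.0
(660, -57, 280, 54.4) yaw 0.638 shift mm [217.7  41.    6.2] norm 222.0
(660, -57, 172, 54.4) yaw -0.0 shift mm [  0.   0. 108.] norm 108.0
```

Request:
play_rows([
  [[0,0,0],0.091],
  [[0,0,0],0.091],
  [[0,0,0],0.091],
  [[0,0,0],0.091],
  [[0,0,0],0.091],
  [[0,0,0],0.091],
  [[0,0,0],0.091],
  [[0.03,0.0055,0],0],
  [[0.03,0.0055,0],0],
  [[0.03,0.0055,0],0],
  [[0.03,0.0055,0],0],
  [[0.03,0.0055,0],0],
  [[0.03,0.0055,0],0],
  [[0.03,0.0055,0],0],
  [[0,0,0],0],
  [[0,0,0],0],
  [[0,0,0],0],
], gripper=1.0)

```text
t: 9.45
ee_pos: [651.2, -61.8, 280.8]
tcp_rot: [0.0, 0.889, 0.458, -0.001]
force: [-1.5, -0.7, -0.9]
opening: 1.0
grasp_force: 0.0
```

```bash
python3 -c "
from h import *
plan((659,-57,172,54.4)); shot('wrist','w3')"
```

```text
now [651.2 -61.8 280.8] 54.5 t 9.4 j [ 0.13  0.88 -0.19  1.57  0.23  0.72 -0.79] F [-1.5 -0.7 -0.9] op 1.0 0.0
(659, -57, 172, 54.4) yaw 0.001 shift mm [  8.5   3.6 108.8] norm 109.0
```

View pics/w3.png

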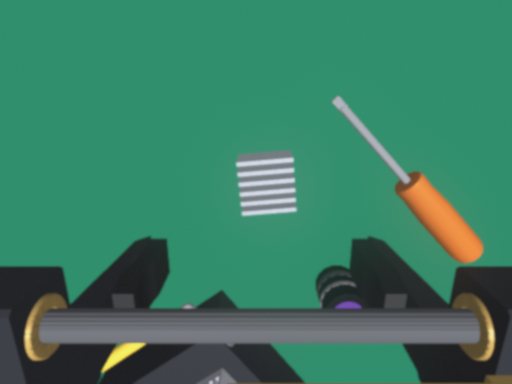

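Sink_R is centred at about (267,186), between the jaws. The lens (345,300) and screwdriver are clear.

Request:
play_rows([
  [[0.008,0.004,0.02],0],
  [[0,0,0.03],0],
  [[0,0,0.03],0],
  [[0,0,0.02],0],
  [[0,0,0.009],0],
  [[0,0,0],0],
  [[0,0,0],0],
])

```text
t: 10.08
ee_pos: [659.7, -58.0, 173.1]
tcp_rot: [0.0, 0.889, 0.457, -0.0]
force: [0.8, 0.2, 0.4]
opening: 1.0
grasp_force: 0.0
```

Request:
play_rows([
  [[0,0,0],0],
  [[0,0,0],0],
  [[0,0,0],0],
  [[0,0,0],0],
  [[0,0,0],0],
  [[0,0,0],0],
  [[0,0,0],0],
  [[0,0,0],0],
], gripper=0.3)

```text
t: 10.75
ee_pos: [659.9, -57.0, 172.8]
tcp_rot: [0.0, 0.889, 0.458, 0.0]
force: [0.6, 0.3, 0.3]
opening: 0.458
grasp_force: 29.2
```

Request:
play_rows([
  [[0,0,-0.02],0],
  [[0,0,-0.03],0],
  [[0,0,-0.04],0],
  [[0,0,-0.02],0],
  [[0,0,0],-0.091],
  [[0,0,0],-0.091],
  [[0,0,0],-0.091],
  [[0,0,0],-0.091],
  [[0,0,0],-0.091],
  [[0,0,0],-0.091],
  [[0,0,0],-0.091],
  [[0,0,0],0],
])

```text
t: 11.75
ee_pos: [659.5, -57.4, 282.3]
tcp_rot: [-0.0, 0.7, 0.714, -0.0]
force: [-0.5, 0.2, -0.1]
opening: 0.454
grasp_force: 29.2
```

```bash
python3 -c "
from h import *
plan((500,-276,285,91),(500,-276,177,91))"
```

```text
now [659.5 -57.4 282.3] 91.1 t 11.8 j [ 0.21  0.9  -0.37  1.54  0.41  0.78 -0.31] F [-0.5  0.2 -0.1] op 0.45 29.2
(500, -276, 285, 91) yaw 0.001 shift mm [-215.8 -163.3   -2.7] norm 271.0
(500, -276, 177, 91) yaw 0.0 shift mm [  0.   0. 108.] norm 108.0
```

Request:
play_rows([
  [[-0.027,-0.0204,0],0],
  [[-0.027,-0.0204,0],0],
  [[-0.027,-0.0204,0],0],
  [[-0.027,-0.0204,0],0],
  [[-0.027,-0.0204,0],0],
  [[-0.027,-0.0204,0],0],
  [[-0.027,-0.0204,0],0],
  [[-0.027,-0.0204,0],0],
  [[0,0,0],0],
  [[0,0,0],0],
  [[0,0,0],0],
])

```text
t: 12.67
ee_pos: [500.6, -275.5, 282.9]
tcp_rot: [0.0, 0.702, 0.712, 0.001]
force: [-0.0, 0.7, -1.6]
opening: 0.459
grasp_force: 29.2
```

```bash
python3 -c "
from h import *
plan((500,-276,178,91))"
```

```text
now [ 500.6 -275.5  282.9] 90.9 t 12.7 j [ 0.65  0.81 -0.38  1.83  0.5   0.6  -0.03] F [-0.   0.7 -1.6] op 0.46 29.2
(500, -276, 178, 91) yaw -0.002 shift mm [ -0.5  -0.6 104.9] norm 105.0
```

Request:
play_rows([
  [[0,0,0.02],0],
  [[0,0,0.03],0],
  [[0,0,0.025],0],
  [[0,0,0.015],0],
  [[0,0,0.008],0],
  [[0,0,0.004],0],
  [[0,0,0.002],0],
  [[0,0,0],0],
  [[0,0,0],0],
  [[0,0,0],0],
])

```text
t: 13.5
ee_pos: [500.7, -275.9, 179.7]
tcp_rot: [0.001, 0.701, 0.713, 0.0]
force: [0.1, -0.5, -0.4]
opening: 0.456
grasp_force: 29.2
```

Request:
play_rows([
  [[0,0,0],0],
  [[0,0,0],0],
  [[0,0,0],0],
  [[0,0,0],0],
  [[0,0,0],0],
], gripper=0.65)

```text
t: 13.92
ee_pos: [500.3, -275.8, 178.9]
tcp_rot: [0.0, 0.701, 0.713, 0.0]
force: [-0.5, -0.2, -0.5]
opening: 0.653
grasp_force: 0.0
```

Request:
play_rows([
  [[0,0,-0.015],0],
  [[0,0,-0.03],0],
  [[0,0,-0.035],0],
  [[0,0,-0.025],0],
  [[0,0,-0.03],0],
  [[-0.03,0,0],0],
  [[-0.03,0,0],0],
  [[0,0,0],0],
  [[0,0,0],0],
  [[0,0,0],0],
])

```text
t: 14.75
ee_pos: [501.1, -335.2, 313.5]
tcp_rot: [-0.0, 0.701, 0.713, 0.0]
force: [-0.7, -0.4, -0.1]
opening: 0.649
grasp_force: 0.0
```

```bash
python3 -c "
from h import *
plan(); shot('wrist','w4'); shot('top','top1')
t=cv2.imread('pics/top1.png')[190:290,275:435]; t=cv2.resize(t,(800,500),interpolation=cv2.INTER_CUBIC)
w=cv2.imread('pics/w4.png'); c=np.zeros((600,800,3),np.uint8); c[:300,:400]=cv2.resize(w,(400,300)); c[300:550,:400]=cv2.resize(t,(400,250)); cv2.imwrite('pics/m1.png',w)"
```

```text
now [ 501.1 -335.2  313.5] 91.0 t 14.8 j [ 0.76  0.8  -0.44  1.71  0.47  0.74  0.1 ] F [-0.7 -0.4 -0.1] op 0.65 0.0
```

View pics/w4.png

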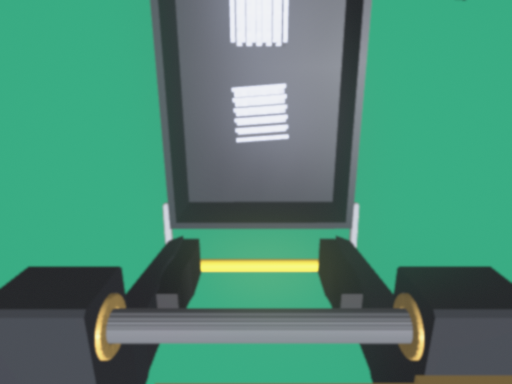

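Both sinks lie flat in the tote; bail_R's crossbar shows at (260,266), and the rim's near corners at (168,227) and (354,227). I'll triangulate the bars.

```bash
python3 -c "
from h import *
print('rim R',[p2w('w4',u,v,55) for u,v in ((168,227),(354,227))])
for z in (45,50,55,60,65):
  print(z,'R',p2w('top0',275+702/5,190+243/5,z),p2w('w4',260,266,z),'L',p2w('top0',275+93.5/5,190+261/5,z),p2w('w2',270,0,z))"
```

```text
rim R [array([ 431.3, -362.1,   55. ]), array([ 574.6, -359.5,   55. ])]
45 R [ 500.  -397.7   45. ] [ 503.  -400.3   45. ] L [494.1 -91.1  45. ] [498.6 -88.6  45. ]
50 R [ 500.2 -395.9   50. ] [ 502.9 -397.5   50. ] L [494.3 -90.6  50. ] [498.4 -89.7  50. ]
55 R [ 500.4 -394.    55. ] [ 502.8 -394.6   55. ] L [494.6 -90.2  55. ] [498.3 -90.7  55. ]
60 R [ 500.6 -392.1   60. ] [ 502.8 -391.8   60. ] L [494.8 -89.8  60. ] [498.2 -91.8  60. ]
65 R [ 500.8 -390.2   65. ] [ 502.7 -388.9   65. ] L [495.  -89.4  65. ] [498.1 -92.9  65. ]
```

Request:
play_rows([
  [[0,0,0],-0.098],
  [[0,0,0],-0.098],
  [[0,0,0],-0.098],
  [[0,0,0],-0.098],
  [[0,0,0],-0.098],
  [[0,0,0],-0.098],
  [[0,0,0],-0.098],
  [[0,0,0],-0.098],
  [[0,0,0],-0.098],
  [[0,0,0],-0.098],
  [[0,0,0],-0.098],
  [[0,0,0],-0.098],
  [[0,0,0],-0.098],
  [[0,0,0],-0.098],
  [[0,0,0],-0.098],
  [[0,0,0],-0.098],
  [[0,-0.03,0.01],0],
  [[0,-0.03,0.01],0],
  [[0,0,0.01],0],
  [[0,0,0.01],0],
], gripper=0.22)

```text
t: 16.52
ee_pos: [501.8, -396.6, 272.6]
tcp_rot: [-0.0, -0.006, 1.0, -0.0]
force: [0.2, 0.1, 0.9]
opening: 0.222
grasp_force: 0.0
```

Request:
play_rows([
  [[0,0,0],0],
  [[0,0,0],0],
  [[0,0,0],0],
])

```text
t: 16.77
ee_pos: [502.9, -394.1, 274.4]
tcp_rot: [0.0, -0.009, 1.0, 0.0]
force: [0.0, 0.3, -0.1]
opening: 0.225
grasp_force: 0.0
```

```bash
python3 -c "
from h import *
plan((501.5,-395.5,203,181)); shot('wrist','w5')"
```

```text
now [ 502.9 -394.1  274.4] 181.0 t 16.8 j [ 1.01  0.99 -0.82  1.6   0.86  0.94  1.47] F [ 0.   0.3 -0.1] op 0.23 0.0
(501.5, -395.5, 203, 181) yaw -0.0 shift mm [ 1.4 -1.4 71.4] norm 71.0
```

View pics/w5.png

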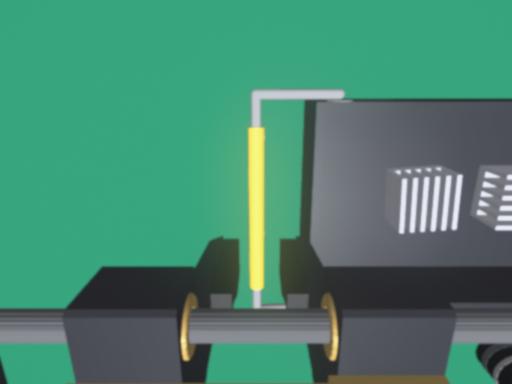

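The bar runs at u≈257, midway between the finger pads (240–280), and the sleeve spans v 128 to 290. That known length gives the bar's height.

```bash
python3 -c "
from h import *
for z in (45,50,55,60,65):
  a,b=p2w('w5',257,128,z),p2w('w5',257,290.5,z); print(z,a,b,np.linalg.norm(a-b))
"
```

```text
45 [ 449.4 -396.9   45. ] [ 565.3 -395.    45. ] 115.91557272428928
50 [ 448.8 -396.9   50. ] [ 562.  -395.1   50. ] 113.21431004956925
55 [ 448.2 -396.9   55. ] [ 558.6 -395.1   55. ] 110.41467293797508
60 [ 447.6 -396.9   60. ] [ 555.3 -395.1   60. ] 107.71504073248073
65 [ 447.1 -396.8   65. ] [ 551.9 -395.2   65. ] 104.81221302882594
```

Request:
play_rows([
  [[0,-0.002,0.02],0],
  [[0,0,0.025],0],
  [[0,0,0.016],0],
  [[0,0,0.01],0],
  [[0,0,0],0],
  [[0,0,0],0],
  [[0,0,0],0],
])

```text
t: 17.4
ee_pos: [502.9, -397.7, 203.9]
tcp_rot: [0.001, -0.007, 1.0, -0.0]
force: [-0.6, 0.2, 0.0]
opening: 0.219
grasp_force: 0.0
```

Request:
play_rows([
  [[0,0,0],0],
  [[0,0,0],0],
  [[0,0,0],0],
  [[0,0,0],0],
  [[0,0,0],0],
], gripper=0.05)

```text
t: 17.82
ee_pos: [502.8, -396.4, 203.2]
tcp_rot: [0.001, -0.008, 1.0, 0.001]
force: [1.2, 6.1, 1.4]
opening: 0.105
grasp_force: 30.0
```

```bash
python3 -c "
from h import *
plan()
a=np.array([.2,.5,.8,1.1,1.4,1.7,2,2.3,2.6,2.8]); 
Y=-50*np.cos(a);Z=50*np.sin(a); print(np.c_[a,Y-Y[0],Z-Z[0]].round(1)); print(np.c_[np.diff(Y),-np.diff(Z)].round(1).tolist())"
```

```text
now [ 502.8 -396.4  203.2] 180.9 t 17.8 j [ 0.98  1.09 -0.76  1.62  0.95  0.84  1.41] F [1.2 6.1 1.4] op 0.1 30.0
[[ 0.2  0.   0. ]
 [ 0.5  5.1 14. ]
 [ 0.8 14.2 25.9]
 [ 1.1 26.3 34.6]
 [ 1.4 40.5 39.3]
 [ 1.7 55.4 39.6]
 [ 2.  69.8 35.5]
 [ 2.3 82.3 27.4]
 [ 2.6 91.8 15.8]
 [ 2.8 96.1  6.8]]
[[5.1, -14.0], [9.0, -11.9], [12.2, -8.7], [14.2, -4.7], [14.9, -0.3], [14.4, 4.1], [12.5, 8.2], [9.5, 11.5], [4.3, 9.0]]
```

Request:
play_rows([
  [[0,0.0018,-0.007],0],
  [[0,0.0033,-0.007],0],
  [[0,0.004,-0.006],0],
  [[0,0.005,-0.006],0],
  [[0,0.0058,-0.0047],0],
  [[0,0.0064,-0.004],0],
  [[0,0.0069,-0.0028],0],
  [[0,0.0073,-0.0019],0],
  [[0,0,0],0],
  [[0,0,0],0],
])

```text
t: 18.65
ee_pos: [502.0, -364.8, 247.8]
tcp_rot: [0.002, -0.004, 1.0, -0.01]
force: [-2.4, -14.1, 21.0]
opening: 0.096
grasp_force: 30.0
```

Request:
play_rows([
  [[0,0.0074,-0.0006],0],
  [[0,0.0075,0.0003],0],
  [[0,0.0073,0.0015],0],
  [[0,0.0071,0.0026],0],
  [[0,0.0065,0.0036],0],
  [[0,0.006,0.0046],0],
  [[0,0.005,0.0055],0],
  [[0,0.0045,0.006],0],
  [[0,0.0025,0.0045],0],
  [[0,0.0018,0.0045],0],
  [[0,0,0],0],
  [[0,0,0],0],
  [[0,0,0],0],
])

```text
t: 19.73
ee_pos: [501.8, -299.5, 211.5]
tcp_rot: [0.002, -0.008, 1.0, 0.001]
force: [1.3, 7.2, 5.0]
opening: 0.099
grasp_force: 30.1
```

```bash
python3 -c "
from h import *
plan()"
```

```text
now [ 501.8 -299.5  211.5] 180.9 t 19.7 j [ 0.86  1.02 -0.73  1.8   1.    0.74  1.16] F [1.3 7.2 5. ] op 0.1 30.1
```

Request:
play_rows([
  [[0,0.0005,0.002],0],
  [[0,0,0.002],0],
  [[0,0,0],0],
  [[0,0,0],0],
])

```text
t: 20.07
ee_pos: [501.8, -298.7, 208.5]
tcp_rot: [0.002, -0.008, 1.0, 0.001]
force: [-1.4, 7.0, 11.1]
opening: 0.096
grasp_force: 29.8
```

Request:
play_rows([
  [[0,0,0],0],
  [[0,0,0],0],
  [[0,0,0],0],
], gripper=0.22)

```text
t: 20.32
ee_pos: [500.3, -302.2, 206.1]
tcp_rot: [-0.001, -0.006, 1.0, -0.001]
force: [-0.3, -0.1, -0.9]
opening: 0.22
grasp_force: 0.0
```

Request:
play_rows([
  [[0,0,-0.02],0],
  [[0,0,-0.025],0],
  [[0,0,-0.025],0],
  [[0,0.03,0],0],
  [[0,0.03,0],0],
  [[0,0.03,0],0],
  [[0,0.03,0],0],
  [[0,0.03,0],0],
  [[0,0.03,0],0],
  [[0,0.025,0],0],
  [[0,0,0],0],
  [[0,0,0],0],
  [[0,0,0],0],
])

```text
t: 21.4
ee_pos: [497.8, -97.6, 275.5]
tcp_rot: [-0.0, -0.006, 1.0, -0.001]
force: [-0.6, -0.1, -0.7]
opening: 0.221
grasp_force: 0.0
```

```bash
python3 -c "
from h import *
plan(); shot('wrist','w6')"
```

```text
now [497.8 -97.6 275.5] 180.7 t 21.4 j [ 0.54  0.85 -0.75  2.01  0.96  0.68  0.74] F [-0.6 -0.1 -0.7] op 0.22 0.0
```

View pics/w6.png

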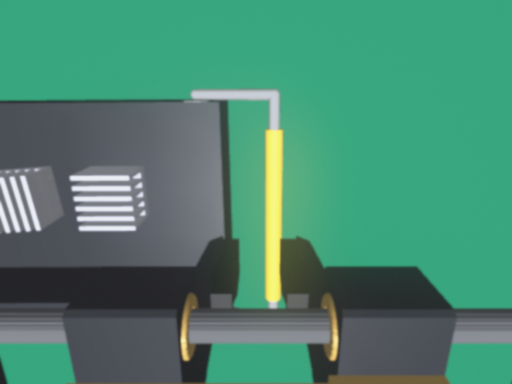

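Bail_L's sleeve runs from (274,130) to (274,302), to the right of the finger midline (259).

```bash
python3 -c "
from h import *
for z in (50,55,60,65):
  a,b=p2w('w6',274.5,129.5,z),p2w('w6',274,302,z); print(z,a,b,np.linalg.norm(a-b))
for a0 in (.25,.3,.35):
  a=np.linspace(a0,2.82,19); print(a0,155-(105+50*np.cos(a0)),45+50*np.sin(a0)); print(np.c_[50*np.diff(np.cos(a)),-50*np.diff(np.sin(a))].round(1).tolist())
"
```

```text
50 [444.2 -90.2  50. ] [566.5 -87.2  50. ] 122.33678923365613
55 [443.6 -90.4  55. ] [563.  -87.5  55. ] 119.43521256312978
60 [443.1 -90.7  60. ] [559.4 -87.8  60. ] 116.33615087323454
65 [442.5 -90.9  65. ] [555.9 -88.1  65. ] 113.434562634146
0.25 1.5543789144677476 57.370197962726145
[[-2.3, -6.8], [-3.2, -6.4], [-4.1, -5.9], [-4.9, -5.2], [-5.6, -4.5], [-6.1, -3.6], [-6.6, -2.7], [-6.9, -1.8], [-7.1, -0.8], [-7.1, 0.3], [-7.0, 1.3], [-6.8, 2.3], [-6.4, 3.2], [-5.9, 4.1], [-5.2, 4.9], [-4.5, 5.6], [-3.6, 6.1], [-2.7, 6.6]]
0.3 2.2331755437197103 59.77601033306698
[[-2.5, -6.5], [-3.4, -6.1], [-4.2, -5.6], [-5.0, -4.9], [-5.6, -4.2], [-6.1, -3.4], [-6.5, -2.5], [-6.8, -1.5], [-7.0, -0.6], [-7.0, 0.4], [-6.9, 1.4], [-6.6, 2.3], [-6.2, 3.2], [-5.7, 4.1], [-5.1, 4.8], [-4.4, 5.5], [-3.5, 6.0], [-2.7, 6.5]]
0.35 3.0313643576310483 62.144890372772565
[[-2.8, -6.3], [-3.6, -5.8], [-4.4, -5.3], [-5.1, -4.6], [-5.6, -3.9], [-6.1, -3.1], [-6.5, -2.2], [-6.7, -1.3], [-6.8, -0.4], [-6.8, 0.6], [-6.7, 1.5], [-6.4, 2.4], [-6.0, 3.3], [-5.5, 4.0], [-4.9, 4.8], [-4.2, 5.4], [-3.5, 5.9], [-2.6, 6.3]]
```

Request:
play_rows([
  [[0,0.008,0.02],0],
  [[0,0,0.025],0],
  [[0,0,0.012],0],
  [[0,0,0.009],0],
  [[0,0,0],0],
  [[0,0,0],0],
  [[0,0,0],0],
])

```text
t: 22.03
ee_pos: [497.9, -89.1, 210.0]
tcp_rot: [0.0, -0.006, 1.0, -0.0]
force: [0.0, -0.6, -1.0]
opening: 0.223
grasp_force: 0.0
```

Request:
play_rows([
  [[0,0,0],0],
  [[0,0,0],0],
  [[0,0,0],0],
  [[0,0,0],0],
  [[0,0,0],0],
], gripper=0.05)

```text
t: 22.45
ee_pos: [498.0, -88.9, 209.8]
tcp_rot: [0.0, -0.007, 1.0, -0.001]
force: [0.6, -3.6, -0.5]
opening: 0.091
grasp_force: 29.5
```

Request:
play_rows([
  [[0,-0.0028,-0.0063],0],
  [[0,-0.0036,-0.0058],0],
  [[0,-0.0044,-0.0053],0],
  [[0,-0.005,-0.0046],0],
  [[0,-0.0056,-0.0039],0],
  [[0,-0.006,-0.003],0],
  [[0,-0.0065,-0.0022],0],
  [[0,-0.0067,-0.0013],0],
  [[0,-0.0068,-0.0004],0],
  [[0,0,0],0],
])

```text
t: 23.28
ee_pos: [498.6, -135.5, 242.2]
tcp_rot: [0.0, -0.007, 1.0, 0.001]
force: [4.0, 1.2, -13.6]
opening: 0.091
grasp_force: 30.8
```

Request:
play_rows([
  [[0,-0.0068,0.0006],0],
  [[0,-0.0067,0.0015],0],
  [[0,-0.0064,0.0024],0],
  [[0,-0.006,0.0033],0],
  [[0,-0.0055,0.004],0],
  [[0,-0.005,0.0048],0],
  [[0,-0.0042,0.0054],0],
  [[0,-0.0035,0.006],0],
  [[0,-0.0026,0.0063],0],
  [[0,0,0],0],
  [[0,0,0],0],
])

```text
t: 24.2
ee_pos: [499.4, -181.7, 207.9]
tcp_rot: [0.0, -0.008, 1.0, 0.001]
force: [0.9, 6.3, -0.8]
opening: 0.079
grasp_force: 29.7
```

```bash
python3 -c "
from h import *
plan()"
```

```text
now [ 499.4 -181.7  207.9] 180.9 t 24.2 j [ 0.65  0.97 -0.66  1.96  1.08  0.61  0.83] F [ 0.9  6.3 -0.8] op 0.08 29.7
```

Request:
play_rows([
  [[0,-0.002,0.002],0],
  [[0,-0.002,0.003],0],
  [[0,0,0.003],0],
  [[0,0,0],0],
  [[0,0,0],0],
])

```text
t: 24.62
ee_pos: [499.3, -184.1, 201.4]
tcp_rot: [0.001, -0.008, 1.0, 0.001]
force: [-1.8, 7.9, 10.3]
opening: 0.073
grasp_force: 35.8
```

Request:
play_rows([
  [[0,0,0],0],
  [[0,0,0],0],
  [[0,0,0],0],
], gripper=0.22)

```text
t: 24.87
ee_pos: [499.8, -185.0, 201.4]
tcp_rot: [0.001, -0.008, 1.0, 0.0]
force: [-0.9, 5.6, 10.6]
opening: 0.219
grasp_force: 4.6
```

Request:
play_rows([
  [[0,0,-0.02],0],
  [[0,0,-0.03],0],
  [[0,0,-0.03],0],
  [[0,0,-0.03],0],
  [[0,0,0],0],
  [[0,0,0],0],
], gripper=0.0)

```text
t: 25.37
ee_pos: [499.2, -187.7, 311.4]
tcp_rot: [0.001, -0.006, 1.0, -0.002]
force: [0.5, -0.4, 0.3]
opening: 0.004
grasp_force: 0.0
```

```bash
python3 -c "
from h import *
plan(); shot('scene','s2'); crop('s2',100,130,160,110,5,'s2c')"
```

```text
now [ 499.2 -187.7  311.4] 180.7 t 25.4 j [ 0.74  0.83 -0.81  1.91  0.85  0.79  1.02] F [ 0.5 -0.4  0.3] op 0.0 0.0
```

View pics/s2c.png

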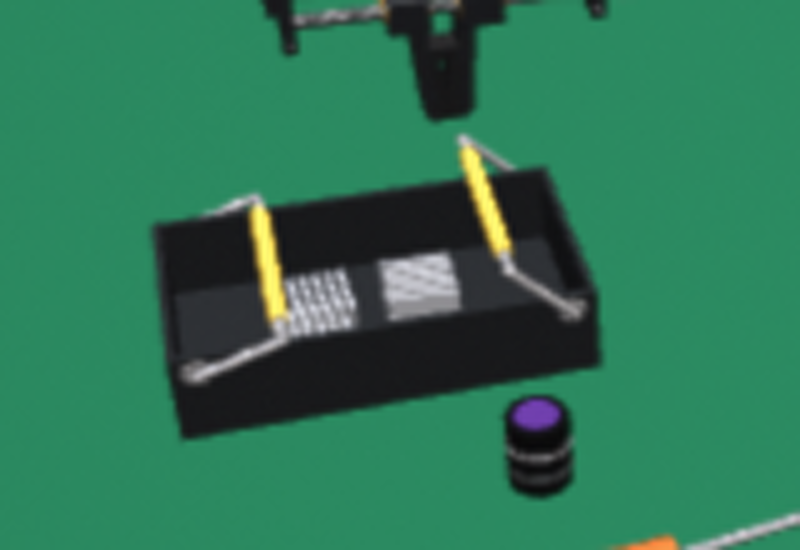

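Both bails are over the tote, but bail_L (right, bar at (485,200)) still stands high. Sinks are fine. I'll press both bars down with closed fingers.

Request:
play_rows([
  [[0,0.008,0.02],0],
  [[0,0,0.02],0],
  [[0,0,0.01],0],
  [[0,0,0.008],0],
  [[0,0,0.008],0],
  [[0,0,0.006],0],
  [[0,0,0.004],0],
  [[0,0,0.002],0],
  [[0,0,0],0],
  [[0,0,0],0],
])

```text
t: 26.25
ee_pos: [499.2, -178.1, 232.3]
tcp_rot: [0.0, -0.007, 1.0, 0.0]
force: [0.5, -0.1, 0.9]
opening: 0.005
grasp_force: 0.0
```

Request:
play_rows([
  [[0,0,0.002],0],
  [[0,0,0],0],
  [[0,0,0],0],
])

```text
t: 26.5
ee_pos: [499.3, -178.1, 231.1]
tcp_rot: [0.001, -0.007, 1.0, -0.0]
force: [-1.5, 0.3, 6.0]
opening: 0.003
grasp_force: 3.1
```

Request:
play_rows([
  [[0,0,-0.025],0],
  [[0,0,-0.025],0],
  [[0,-0.03,0],0],
  [[0,-0.03,0],0],
  [[0,-0.03,0],0],
  [[0,-0.035,0],0],
  [[0,0,0],0],
  [[0,0,0.02],0],
  [[0,0,0.01],0],
  [[0,0,0.008],0],
  [[0,0,0.006],0],
  [[0,0,0.004],0],
  [[0,0,0],0],
  [[0,0,0],0],
])

```text
t: 27.67
ee_pos: [501.1, -302.9, 232.3]
tcp_rot: [0.0, -0.007, 1.0, -0.0]
force: [-0.4, 0.2, 1.1]
opening: 0.013
grasp_force: 0.0
```

Request:
play_rows([
  [[0,0,0.001],0],
  [[0,0,0],0],
  [[0,0,0],0],
])

```text
t: 27.92
ee_pos: [500.9, -303.3, 231.4]
tcp_rot: [0.0, -0.007, 1.0, -0.0]
force: [0.0, -0.6, -0.6]
opening: 0.005
grasp_force: 0.0
```

Request:
play_rows([
  [[0,0,0.0015],0],
  [[0,0,0],0],
  [[0,0,0],0],
])

```text
t: 28.17
ee_pos: [501.0, -303.2, 231.0]
tcp_rot: [0.0, -0.007, 1.0, -0.001]
force: [-2.2, 0.0, 8.7]
opening: 0.006
grasp_force: 4.9
```

Request:
play_rows([
  [[0,0,-0.03],0],
  [[0,0,-0.04],0],
  [[0,0,0],0],
])

```text
t: 28.42
ee_pos: [503.3, -303.0, 305.9]
tcp_rot: [0.005, -0.007, 1.0, -0.001]
force: [1.3, -0.4, 0.4]
opening: 0.004
grasp_force: 0.0
```

```bash
python3 -c "
from h import *
plan((493.5,233.8,300,173)); shot('scene','s3'); crop('s3',100,130,160,110,5,'s3c')"
```

```text
now [ 503.3 -303.   305.9] 180.8 t 28.4 j [ 0.91  0.89 -0.82  1.76  0.84  0.87  1.29] F [ 1.3 -0.4  0.4] op 0.0 0.0
(493.5, 233.8, 300, 173) yaw 0.137 shift mm [ 75.1 531.6   5.9] norm 537.0
```

View pics/s3c.png

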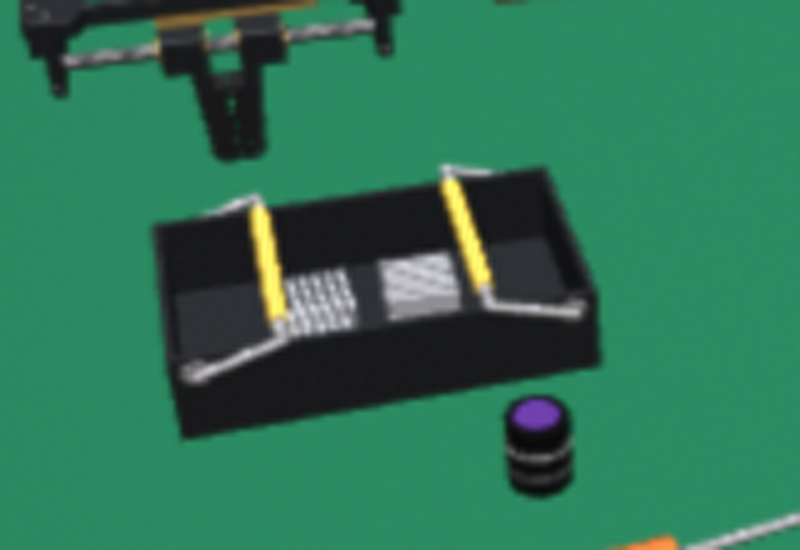

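Both bails now rest across the rim at equal height. Next is the tray.

Request:
play_rows([
  [[0,0,0],0.068],
  [[0,0,0],0.068],
  [[0.0042,0.0295,0],0],
  [[0.0042,0.0295,0],0],
  [[0.0042,0.0295,0],0],
  [[0.0042,0.0295,0],0],
  [[0.0042,0.0295,0],0],
  [[0.0042,0.0295,0],0],
  [[0.0042,0.0295,0],0],
  [[0.0042,0.0295,0],0],
  [[0.0042,0.0295,0],0],
  [[0.0042,0.0295,0],0],
  [[0.0042,0.0295,0],0],
  [[0.0042,0.0295,0],0],
  [[0.0042,0.0295,0],0],
  [[0.0042,0.0295,0],0],
  [[0.0042,0.0295,0],0],
  [[0.0042,0.0295,0],0],
  [[0.0042,0.0295,0],0],
  [[0.0042,0.0295,0],0],
], gripper=0.5)

```text
t: 30.13
ee_pos: [489.9, 234.1, 298.8]
tcp_rot: [-0.0, 0.061, 0.998, -0.001]
force: [-0.3, -0.5, -0.4]
opening: 0.501
grasp_force: 0.0
```

Request:
play_rows([
  [[0,0,0],0],
  [[0,0,0],0],
  [[0,0,0],0],
])

```text
t: 30.38
ee_pos: [490.2, 232.0, 298.8]
tcp_rot: [-0.0, 0.061, 0.998, -0.001]
force: [0.2, -1.0, 0.6]
opening: 0.5
grasp_force: 0.0
```

```bash
python3 -c "
from h import *
plan((493.5,233.8,185,173)); shot('wrist','w7')"
```

```text
now [490.2 232.  298.8] 173.0 t 30.4 j [-0.12  0.83 -0.71  1.89  0.8   0.73  0.15] F [ 0.2 -1.   0.6] op 0.5 0.0
(493.5, 233.8, 185, 173) yaw 0.0 shift mm [ -3.1   2.2 113.8] norm 114.0
```

View pics/w7.png

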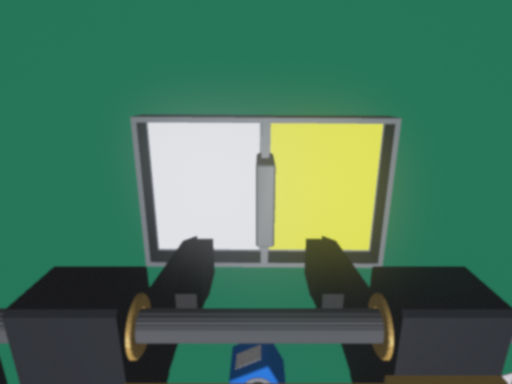

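Tray rim corners are at (133,117), (400,119), (384,266) and (147,266); the rib is vertical at u≈266, midway between the fingers.

```bash
python3 -c "
from h import *
P=np.array([p2w('w7',u,v,26) for u,v in ((133,117),(400,119),(384,266),(147,266))]); print(P,P.mean(0))
print(p2w('w7',266,157,50),p2w('w7',264.5,246,50))"
```

```text
[[422.3 145.   26. ]
 [447.6 340.7  26. ]
 [569.2 327.7  26. ]
 [545.1 128.   26. ]] [496.05 235.35  26.  ]
[459.1 239.3  50. ] [526.5 230.3  50. ]
```

Request:
play_rows([
  [[-0.004,0.003,0.03],0],
  [[0,0,0.03],0],
  [[0,0,0.03],0],
  [[0,0,0.016],0],
  [[0,0,0.007],0],
  [[0,0,0],0],
  [[0,0,0],0],
])

```text
t: 31.02
ee_pos: [494.9, 234.8, 187.0]
tcp_rot: [0.0, 0.061, 0.998, -0.0]
force: [0.4, -0.0, -0.1]
opening: 0.505
grasp_force: 0.0
```

Request:
play_rows([
  [[0,0,0],0],
  [[0,0,0],0],
  [[0,0,0],0],
  [[0,0,0],0],
  [[0,0,0],0],
  [[0,0,0],0],
  [[0,0,0],0],
], gripper=0.08)

```text
t: 31.6
ee_pos: [494.8, 235.5, 187.1]
tcp_rot: [0.0, 0.061, 0.998, 0.0]
force: [-0.0, -0.7, 5.5]
opening: 0.153
grasp_force: 30.0
```

Request:
play_rows([
  [[0,0,-0.01],0],
  [[0,0,-0.02],0],
  [[0,0,-0.03],0],
  [[0,0,-0.03],0],
  [[0,0,-0.03],0],
  [[0,0,-0.02],0],
  [[0,0,0],-0.07],
  [[0,0,0],-0.07],
  [[0,0,0],0],
  [[0,0,0],0],
])

```text
t: 32.43
ee_pos: [494.4, 235.1, 326.5]
tcp_rot: [-0.0, -0.008, 1.0, -0.0]
force: [-0.1, -0.4, -1.9]
opening: 0.159
grasp_force: 30.0
```

```bash
python3 -c "
from h import *
plan((499.8,-242.3,325,181),(500,-242,251,181))"
```

```text
now [494.4 235.1 326.5] 180.9 t 32.4 j [-0.08  0.81 -0.78  1.86  0.77  0.81  0.31] F [-0.1 -0.4 -1.9] op 0.16 30.0
(499.8, -242.3, 325, 181) yaw -0.001 shift mm [   2.9 -477.4    1.5] norm 477.0
(500, -242, 251, 181) yaw 0.0 shift mm [-0.2  0.3 74. ] norm 74.0
```

Request:
play_rows([
  [[0,-0.0265,0],0],
  [[0,-0.0265,0],0],
  [[0,-0.0265,0],0],
  [[0,-0.0265,0],0],
  [[0,-0.0265,0],0],
  [[0,-0.0265,0],0],
  [[0,-0.0265,0],0],
  [[0,-0.0265,0],0],
  [[0,-0.0265,0],0],
  [[0,-0.0265,0],0],
  [[0,-0.0265,0],0],
  [[0,-0.0265,0],0],
  [[0,-0.0265,0],0],
  [[0,-0.0265,0],0],
  [[0,-0.0265,0],0],
  [[0,-0.0265,0],0],
  [[0,-0.0265,0],0],
  [[0,-0.0265,0],0],
  [[0,0,0],0],
  [[0,0,0],0],
])

```text
t: 34.1
ee_pos: [502.7, -243.2, 325.8]
tcp_rot: [-0.001, -0.006, 1.0, 0.0]
force: [0.4, 1.1, -2.7]
opening: 0.159
grasp_force: 30.0
```

Request:
play_rows([
  [[0,0,0],0],
  [[0,0,0],0],
])

```text
t: 34.27
ee_pos: [503.4, -240.0, 326.6]
tcp_rot: [-0.0, -0.01, 1.0, 0.001]
force: [0.4, 0.5, -2.6]
opening: 0.157
grasp_force: 30.0
```

```bash
python3 -c "
from h import *
plan((500,-242.5,253,181))"
```

```text
now [ 503.4 -240.   326.6] 181.1 t 34.3 j [ 0.83  0.84 -0.84  1.83  0.81  0.87  1.18] F [ 0.4  0.5 -2.6] op 0.16 30.0
(500, -242.5, 253, 181) yaw 0.003 shift mm [ 3.5 -2.4 73.6] norm 74.0
```

Request:
play_rows([
  [[0.003,-0.0025,0.02],0],
  [[0,0,0.02],0],
  [[0,0,0.015],0],
  [[0,0,0.01],0],
  [[0,0,0.005],0],
  [[0,0,0.002],0],
  [[0,0,0],0],
  [[0,0,0],0],
  [[0,0,0],0],
])

```text
t: 35.02
ee_pos: [500.8, -243.9, 255.4]
tcp_rot: [0.001, -0.009, 1.0, -0.0]
force: [0.3, 0.5, -1.9]
opening: 0.156
grasp_force: 30.0
```

```bash
python3 -c "
from h import *
plan((500,-242.5,252.5,181)); shot('top','top2');crop('top2',275,180,160,120,5,'top2c')"
```

```text
now [ 500.8 -243.9  255.4] 181.0 t 35.0 j [ 0.79  0.93 -0.75  1.87  0.94  0.74  1.08] F [ 0.3  0.5 -1.9] op 0.16 30.0
(500, -242.5, 252.5, 181) yaw 0.001 shift mm [0.7 1.5 2.9] norm 3.0
```

View pics/top2c.png

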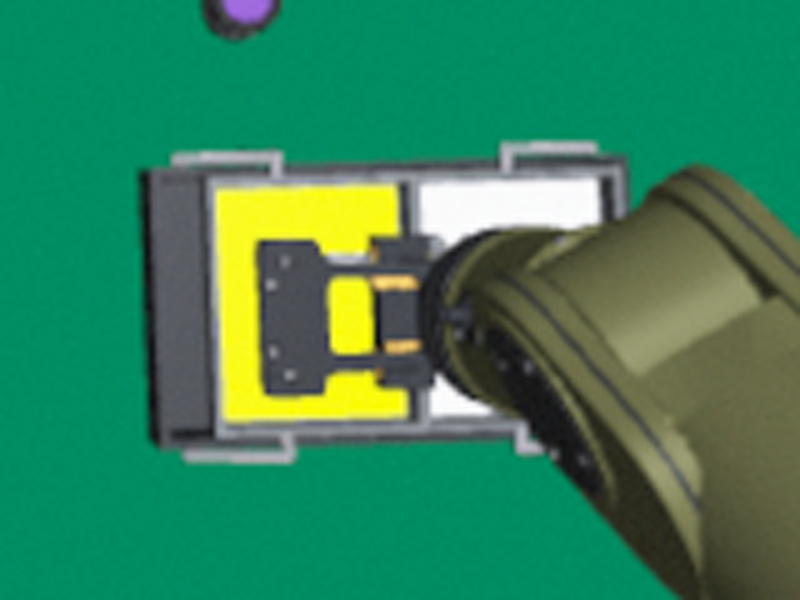

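The tray sits squarely over the tote, with its left corner near (207,178) and the bails below it. Lowering the last millimetres and letting go.

Request:
play_rows([
  [[0,0.001,0.002],0],
  [[0,0,0.001],0],
  [[0,0,0],0],
  [[0,0,0],0],
  [[0,0,0],0],
])

```text
t: 35.48
ee_pos: [500.5, -242.9, 252.0]
tcp_rot: [0.0, -0.009, 1.0, -0.0]
force: [0.1, 0.8, 2.3]
opening: 0.157
grasp_force: 30.0
```

Request:
play_rows([
  [[0,0,0],0],
  [[0,0,0],0],
  [[0,0,0],0],
  [[0,0,0],0],
  [[0,0,0],0],
], gripper=0.4)

```text
t: 35.9
ee_pos: [500.4, -243.0, 251.6]
tcp_rot: [0.0, -0.009, 1.0, -0.0]
force: [-0.1, -0.1, 0.2]
opening: 0.399
grasp_force: 0.0
```

Request:
play_rows([
  [[0,0,-0.01],0],
  [[0,0,-0.02],0],
  [[0,0,-0.03],0],
  [[0,0,-0.03],0],
  [[0,0,0],0],
  [[0,0,0],0],
  [[0,0,0],0],
])

```text
t: 36.48
ee_pos: [500.0, -243.2, 341.6]
tcp_rot: [-0.0, -0.009, 1.0, -0.0]
force: [-0.5, 1.3, -0.2]
opening: 0.398
grasp_force: 0.0
```

```bash
python3 -c "
from h import *
plan((652,-172.5,300,91)); shot('wrist','w8')
w=cv2.imread('pics/w8.png'); s=cv2.imread('pics/top2.png'); shot('scene','s4'); c=cv2.imread('pics/s4.png')[110:250,90:290]
cv2.imwrite('pics/m4.png',np.vstack([cv2.resize(w,(400,300)),cv2.resize(c,(400,280))]))"
```

```text
now [ 500.  -243.2  341.6] 181.0 t 36.5 j [ 0.85  0.81 -0.86  1.82  0.79  0.89  1.21] F [-0.5  1.3 -0.2] op 0.4 0.0
(652, -172.5, 300, 91) yaw 1.571 shift mm [ 68.  153.2  41.6] norm 173.0
```

View pics/m4.png

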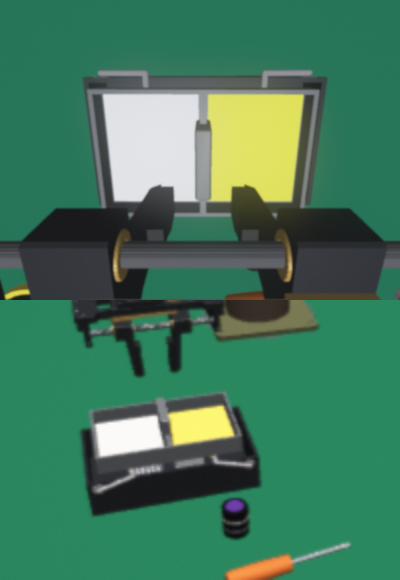

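I've now viewed 15 pictures, one over the limit of 14, so I'll view no more and measure by image code and force feedback from here. The last one shows the tray level on the tote, with its far rim from (88,91) to (320,91) and the tote's rim from (84,78) to (326,78).

```bash
python3 -c "
from h import *
k=1.28
print('tote',[p2w('w8',u*k,78*k,55) for u in (84,326)],'tray',[p2w('w8',u*k,91*k,91) for u in (88,320)])
# bays in top view, and wrist bay-edge colours
c=shot('top','top3')['frame'].astype(int); r,g,b=c[...,0],c[...,1],c[...,2]
for n,m in (('violet',(b>r+30)&(r>g+25)),('yellow',(r>170)&(g>170)&(b<90)),('white',(r>215)&(g>215)&(b>215)),('blue',(b>r+80)&(b>g+40))):
  nn,lab,st,ce=cv2.connectedComponentsWithStats(m.astype(np.uint8))
  print(n,[(st[i].tolist(),ce[i].round(1).tolist()) for i in range(1,nn) if st[i][4]>30])
print(p2w('top3',323,180,44))
"
```

```text
tote [array([ 433.5, -361.6,   55. ]), array([ 429., -124.,   55.])] tray [array([ 442.7, -343.7,   91. ]), array([ 439. , -143.8,   91. ])]
violet [([320, 175, 9, 10, 73], [323.9, 179.2])]
yellow [([422, 103, 45, 45, 427], [443.2, 124.6]), ([318, 218, 36, 46, 879], [330.3, 235.8]), ([349, 237, 4, 17, 64], [350.5, 245.2])]
white [([35, 95, 87, 71, 4131], [77.5, 130.0]), ([358, 216, 36, 16, 409], [375.0, 222.1]), ([367, 258, 9, 5, 38], [370.6, 260.3])]
blue [([166, 166, 21, 19, 184], [176.1, 175.1])]
[ 651.  -168.8   44. ]
```

Request:
play_rows([
  [[0,0,0],0.0982],
  [[0,0,0],0.0982],
  [[0,0,0],0.0982],
  [[0,0,0],0.0982],
  [[0,0,0],0.0982],
  [[0,0,0],0.0982],
  [[0,0,0],0.0982],
  [[0,0,0],0.0982],
  [[0,0,0],0.0982],
  [[0,0,0],0.0982],
  [[0,0,0],0.0982],
  [[0,0,0],0.0982],
  [[0,0,0],0.0982],
  [[0,0,0],0.0982],
  [[0,0,0],0.0982],
  [[0,0,0],0.0982],
  [[0,0,0],0],
  [[0,0,0],0],
], gripper=1.0)

```text
t: 38.13
ee_pos: [500.2, -242.8, 341.0]
tcp_rot: [-0.001, 0.7, 0.714, -0.0]
force: [0.1, 0.0, -0.5]
opening: 0.997
grasp_force: 0.0
```

Request:
play_rows([
  [[0.012,0.025,0],0],
  [[0.012,0.025,0],0],
  [[0.01,0.025,0.01],0],
  [[0.01,0.025,0.01],0],
  [[0.01,0.025,0.01],0],
  [[0.01,0.025,0.01],0],
  [[0,0,0],0],
  [[0,0,0],0],
  [[0,0,0],0],
])

```text
t: 38.88
ee_pos: [648.5, -176.9, 301.1]
tcp_rot: [-0.0, 0.7, 0.714, -0.001]
force: [-0.4, 0.3, 0.5]
opening: 1.0
grasp_force: 0.0
```

```bash
python3 -c "
from h import *
plan((651.7,-172,172,91))
c=shot('wrist','w9')['frame'].astype(int); r,g,b=c[...,0],c[...,1],c[...,2]
nn,lab,st,ce=cv2.connectedComponentsWithStats(((b>r+30)&(r>g+25)).astype(np.uint8))
for i in range(1,nn):
  if st[i][4]>60: print(st[i],ce[i],p2w('w9',*ce[i],44))
print(p2w('top3',323.9,179.2,44))"
```

```text
now [ 648.5 -176.9  301.1] 91.1 t 38.9 j [ 0.4   0.9  -0.41  1.49  0.43  0.85 -0.13] F [-0.4  0.3  0.5] op 1.0 0.0
(651.7, -172, 172, 91) yaw 0.001 shift mm [  4.8   3.3 129.1] norm 129.0
[253 177  31  29 702] [267.83760684 191.21652422] [ 654.4 -173.5   44. ]
[ 653.1 -171.1   44. ]
```

Request:
play_rows([
  [[0.0045,0.0045,0.03],0],
  [[0,0,0.03],0],
  [[0,0,0.03],0],
  [[0,0,0.025],0],
  [[0,0,0.01],0],
  [[0,0,0.005],0],
  [[0,0,0],0],
  [[0,0,0],0],
])

```text
t: 39.6
ee_pos: [654.1, -172.2, 173.2]
tcp_rot: [0.001, 0.701, 0.713, 0.001]
force: [0.4, -0.2, 0.2]
opening: 1.001
grasp_force: 0.0
```

Request:
play_rows([
  [[0,0,0],0],
  [[0,0,0],0],
  [[0,0,0],0],
  [[0,0,0],0],
  [[0,0,0],0],
  [[0,0,0],0],
  [[0,0,0],0],
  [[0,0,0],0],
  [[0,0,0],0],
], gripper=0.25)

```text
t: 40.35
ee_pos: [653.6, -171.7, 171.6]
tcp_rot: [0.0, 0.701, 0.713, 0.0]
force: [-0.1, -0.3, 0.3]
opening: 0.395
grasp_force: 30.0
```

Request:
play_rows([
  [[0,0,-0.02],0],
  [[0,0,-0.03],0],
  [[0,0,-0.04],0],
  [[0,0,-0.04],0],
  [[0,0,-0.03],0],
  [[0,0,-0.02],0],
  [[0,0,0],0],
  [[0,0,0],0],
])

```text
t: 41.02
ee_pos: [653.6, -171.8, 352.3]
tcp_rot: [0.001, 0.701, 0.713, 0.0]
force: [-0.0, -0.4, -1.5]
opening: 0.402
grasp_force: 30.0
```

```bash
python3 -c "
from h import *
plan((501,-193.2,350,91),(501,-193.2,242,91))"
```

```text
now [ 653.6 -171.8  352.3] 91.0 t 41.0 j [ 0.4   0.84 -0.43  1.44  0.39  0.94 -0.11] F [-0.  -0.4 -1.5] op 0.4 30.0
(501, -193.2, 350, 91) yaw 0.0 shift mm [ -18.7 -153.     2.3] norm 154.0
(501, -193.2, 242, 91) yaw 0.0 shift mm [  0.   0. 108.] norm 108.0
```

Request:
play_rows([
  [[-0.003,-0.0255,0],0],
  [[-0.003,-0.0255,0],0],
  [[-0.003,-0.0255,0],0],
  [[-0.003,-0.0255,0],0],
  [[-0.003,-0.0255,0],0],
  [[-0.003,-0.0255,0],0],
  [[0,0,0],0],
  [[0,0,0],0],
  [[0,0,0.03],0],
  [[0,0,0.03],0],
  [[0,0,0.025],0],
  [[0,0,0.015],0],
  [[0,0,0.005],0],
  [[0,0,0],0],
  [[0,0,0],0],
  [[0,0,0],0],
])

```text
t: 42.35
ee_pos: [501.7, -192.4, 247.4]
tcp_rot: [0.001, 0.701, 0.713, 0.001]
force: [-0.1, -0.2, 0.1]
opening: 0.396
grasp_force: 30.0
```

```bash
python3 -c "
from h import *
plan((500.5,-193.2,241,91))"
```

```text
now [ 501.7 -192.4  247.4] 91.0 t 42.4 j [ 0.46  0.83 -0.31  1.95  0.55  0.44 -0.24] F [-0.1 -0.2  0.1] op 0.4 30.0
(500.5, -193.2, 241, 91) yaw 0.001 shift mm [-0.8 -1.2  6.4] norm 7.0
```

Request:
play_rows([
  [[0,0,0.003],0],
  [[0,0,0.002],0],
  [[0,0,0.0005],0],
  [[0,0,0],0],
  [[0,0,0],0],
  [[0,0,0],0],
])

```text
t: 42.85
ee_pos: [501.0, -192.5, 241.3]
tcp_rot: [0.0, 0.701, 0.713, 0.0]
force: [0.3, 0.2, -1.7]
opening: 0.4
grasp_force: 30.0
```

Request:
play_rows([
  [[0,0,0],0],
  [[0,0,0],0],
  [[0,0,0],0],
  [[0,0,0],0],
  [[0,0,0],0],
  [[0,0,0],0],
], gripper=0.6)

```text
t: 43.35
ee_pos: [501.0, -192.5, 241.1]
tcp_rot: [0.0, 0.701, 0.713, -0.0]
force: [0.2, 0.2, 0.5]
opening: 0.604
grasp_force: 0.0
```

Request:
play_rows([
  [[0,0,-0.01],0],
  [[0,0,-0.02],0],
  [[0,0,-0.03],0],
  [[0,0,-0.04],0],
  [[0,0,0],0],
  [[0,0,0],0],
])

```text
t: 43.85
ee_pos: [501.6, -192.7, 343.8]
tcp_rot: [0.002, 0.701, 0.713, 0.001]
force: [-1.1, 0.0, -1.0]
opening: 0.6
grasp_force: 0.0
```

```bash
python3 -c "
from h import *
plan((667.5,206.5,300,114),(667.5,206.5,172,114))"
```

```text
now [ 501.6 -192.7  343.8] 91.0 t 43.9 j [ 0.54  0.69 -0.43  1.89  0.45  0.66 -0.14] F [-1.1  0.  -1. ] op 0.6 0.0
(667.5, 206.5, 300, 114) yaw -0.402 shift mm [297.2 313.9  43.8] norm 434.0
(667.5, 206.5, 172, 114) yaw 0.0 shift mm [  0.   0. 128.] norm 128.0
```

Request:
play_rows([
  [[0,0,0],-0.1],
  [[0,0,0],-0.1],
  [[0,0,0],-0.1],
  [[0,0,0],-0.1],
  [[0.0228,0.0241,0.003],0],
  [[0.0228,0.0241,0.003],0],
  [[0.0228,0.0241,0.003],0],
  [[0.0228,0.0241,0.003],0],
  [[0.0228,0.0241,0.003],0],
  [[0.0228,0.0241,0.003],0],
  [[0.0228,0.0241,0.003],0],
  [[0.0228,0.0241,0.003],0],
  [[0.0228,0.0241,0.003],0],
  [[0.0228,0.0241,0.003],0],
  [[0.0228,0.0241,0.003],0],
  [[0.0228,0.0241,0.003],0],
  [[0.0228,0.0241,0.003],0],
  [[0,0,0],0],
  [[0,0,0],0],
  [[0,0,0],0],
], gripper=1.0)

```text
t: 45.52
ee_pos: [666.5, 204.8, 300.8]
tcp_rot: [-0.0, 0.545, 0.838, -0.002]
force: [0.5, -0.2, -0.7]
opening: 0.998
grasp_force: 0.0
```

```bash
python3 -c "
from h import *
plan((667.5,206.5,172,114))
c=shot('wrist','w10')['frame'].astype(int); r,g,b=c[...,0],c[...,1],c[...,2]
m=((b>r+60)&(b>g+30)).astype(np.uint8)
nn,lab,st,ce=cv2.connectedComponentsWithStats(m); i=1+st[1:,4].argmax(); print(st[i],ce[i])
m=(lab==i).astype(np.uint8)
# bright top face: fill hole, min rect of brightest blue
br=(m>0)&(b>190); q=np.argwhere(br)[:,::-1].astype(np.float32); R=cv2.minAreaRect(q); print(len(q),R)
B=cv2.boxPoints(R); P=np.array([p2w('w10',*x,44) for x in B]); print(P.tolist(),P.mean(0))
print([ (int(b[y,int(ce[i][0])]),y) for y in range(st[i][1],st[i][1]+st[i][3],6)])"
```

```text
now [666.5 204.8 300.8] 114.0 t 45.5 j [-0.14  0.94 -0.47  1.4   0.48  0.92 -0.32] F [ 0.5 -0.2 -0.7] op 1.0 0.0
(667.5, 206.5, 172, 114) yaw -0.001 shift mm [  1.2   1.6 128.8] norm 129.0
[ 238  158   57   63 2194] [265.8691887  186.81677302]
1634 ((265.9747619628906, 193.59072875976562), (53.29842758178711, 50.011131286621094), 4.23639440536499)
[[657.6, 182.2, 44.0], [645.0, 219.0, 44.0], [681.3, 232.0, 44.0], [695.7, 195.8, 44.0]] [669.9  207.25  44.  ]
[(110, 158), (112, 164), (233, 170), (226, 176), (141, 182), (89, 188), (89, 194), (89, 200), (95, 206), (216, 212), (219, 218)]
```

Request:
play_rows([
  [[0,0,0],0.05],
  [[0.001,0.003,0.03],0],
  [[0,0,0.03],0],
  [[0,0,0.03],0],
  [[0,0,0.025],0],
  [[0,0,0.01],0],
  [[0,0,0.004],0],
  [[0,0,0],0],
  [[0,0,0],0],
])

```text
t: 46.32
ee_pos: [670.2, 207.3, 174.7]
tcp_rot: [0.001, 0.566, 0.824, 0.001]
force: [-0.9, -0.4, 0.3]
opening: 1.002
grasp_force: 0.0
```

Request:
play_rows([
  [[0,0,0],0],
  [[0,0,0],0],
  [[0,0,0],0],
  [[0,0,0],0],
  [[0,0,0],0],
  [[0,0,0],0],
  [[0,0,0],0],
  [[0,0,0],0],
  [[0,0,0],0],
], gripper=0.3)

```text
t: 47.07
ee_pos: [669.5, 207.6, 173.1]
tcp_rot: [0.0, 0.566, 0.825, -0.0]
force: [0.3, -0.2, -0.4]
opening: 0.455
grasp_force: 29.9
```

Request:
play_rows([
  [[0,0,-0.02],0],
  [[0,0,-0.03],0],
  [[0,0,-0.04],0],
  [[0,0,-0.04],0],
  [[0,0,-0.03],0],
  [[0,0,-0.02],0],
  [[0,0,0],0.09],
  [[0,0,0],0.09],
  [[0,0,0],0.09],
  [[0,0,0],0.09],
  [[0,0,0],0],
  [[0,0,0],0],
])

```text
t: 48.07
ee_pos: [669.3, 207.6, 352.8]
tcp_rot: [0.0, 0.703, 0.711, -0.0]
force: [-0.2, -0.1, -1.5]
opening: 0.45
grasp_force: 29.9
```

```bash
python3 -c "
from h import *
plan((501.5,-293.5,352,91))"
```

```text
now [669.3 207.6 352.8] 90.6 t 48.1 j [-0.18  0.87 -0.39  1.35  0.36  0.99 -0.63] F [-0.2 -0.1 -1.5] op 0.45 29.9
(501.5, -293.5, 352, 91) yaw -0.007 shift mm [-498.1 -176.5    0.8] norm 528.0
```

Request:
play_rows([
  [[-0.0294,-0.0102,0],0],
  [[-0.0294,-0.0102,0],0],
  [[-0.0294,-0.0102,0],0],
  [[-0.0294,-0.0102,0],0],
  [[-0.0294,-0.0102,0],0],
  [[-0.0294,-0.0102,0],0],
  [[-0.0294,-0.0102,0],0],
  [[-0.0294,-0.0102,0],0],
  [[-0.0294,-0.0102,0],0],
  [[-0.0294,-0.0102,0],0],
  [[-0.0294,-0.0102,0],0],
  [[-0.0294,-0.0102,0],0],
  [[-0.0294,-0.0102,0],0],
  [[-0.0294,-0.0102,0],0],
  [[-0.0294,-0.0102,0],0],
  [[-0.0294,-0.0102,0],0],
  [[-0.0294,-0.0102,0],0],
  [[0,0,0],0],
  [[0,0,0],0],
  [[0,0,0],0],
])

```text
t: 49.73
ee_pos: [500.2, -293.0, 353.2]
tcp_rot: [-0.0, 0.704, 0.711, 0.001]
force: [-0.0, 0.5, -1.0]
opening: 0.451
grasp_force: 29.9
```

```bash
python3 -c "
from h import *
plan((501.5,-293.5,247,91))"
```

```text
now [ 500.2 -293.   353.2] 90.6 t 49.7 j [ 0.72  0.73 -0.46  1.75  0.44  0.77  0.05] F [-0.   0.5 -1. ] op 0.45 29.9
(501.5, -293.5, 247, 91) yaw -0.008 shift mm [ -0.6   1.2 106.2] norm 106.0
```

Request:
play_rows([
  [[0,0.001,0.03],0],
  [[0,0,0.03],0],
  [[0,0,0.025],0],
  [[0,0,0.015],0],
  [[0,0,0.005],0],
  [[0,0,0.002],0],
  [[0,0,0],0],
  [[0,0,0],0],
  [[0,0,0],0],
])

```text
t: 50.48
ee_pos: [501.6, -293.5, 247.4]
tcp_rot: [0.001, 0.704, 0.71, 0.0]
force: [-0.1, -0.2, -0.7]
opening: 0.452
grasp_force: 29.9
```

Request:
play_rows([
  [[0,0,0.003],0],
  [[0,0,0.001],0],
  [[0,0,0],0],
  [[0,0,0],0],
  [[0,0,0],0],
])

```text
t: 50.9
ee_pos: [501.0, -293.6, 242.2]
tcp_rot: [0.0, 0.704, 0.71, 0.0]
force: [0.2, -0.4, -0.8]
opening: 0.453
grasp_force: 29.9
```

Request:
play_rows([
  [[0,0,0],0],
  [[0,0,0],0],
  [[0,0,0],0],
  [[0,0,0],0],
  [[0,0,0],0],
  [[0,0,0],0],
], gripper=0.65)

```text
t: 51.4
ee_pos: [501.0, -293.6, 242.2]
tcp_rot: [0.0, 0.704, 0.71, 0.0]
force: [-0.4, 0.2, -0.5]
opening: 0.651
grasp_force: 0.0
```

Request:
play_rows([
  [[0,0,-0.01],0],
  [[0,0,-0.02],0],
  [[0,0,-0.03],0],
  [[0,0,-0.04],0],
  [[0,0,-0.03],0],
  [[-0.03,0,0],0],
  [[-0.03,0,0],0],
  [[0,0,0],0],
  [[0,0,0],0],
  [[0,0,0],0],
])

```text
t: 52.23
ee_pos: [501.3, -353.0, 372.4]
tcp_rot: [-0.0, 0.704, 0.71, 0.0]
force: [0.4, 0.5, -0.1]
opening: 0.653
grasp_force: 0.0
```

```bash
python3 -c "
from h import *
plan()
for n,f in (('wrist','w11'),('top','top4')):
  c=shot(n,f)['frame'].astype(int); r,g,b=c[...,0],c[...,1],c[...,2]
  for k,m,z in (('violet',(b>r+30)&(r>g+25),113),('blue',(b>r+60)&(b>g+30),113),('yellow',(r>150)&(g>150)&(b<90),69),('white',(r>180)&(g>180)&(b>180),69)):
    nn,lab,st,ce=cv2.connectedComponentsWithStats(m.astype(np.uint8))
    for i in range(1,nn):
      if st[i][4]>50: print(f,k,st[i],p2w(f,*ce[i],z))"
```

```text
now [ 501.3 -353.   372.4] 90.5 t 52.2 j [ 0.81  0.74 -0.49  1.63  0.42  0.88  0.16] F [ 0.4  0.5 -0.1] op 0.65 0.0
w11 blue [ 232   85   57   58 1948] [ 501.1 -293.   113. ]
w11 yellow [477 246  35  21 240] [ 724.5 -425.6   69. ]
w11 white [  189    49   144   115 12062] [ 502.9 -289.6   69. ]
top4 violet [334 236  11  11  89] [ 499.4 -192.2  113. ]
top4 blue [369 232  21  17 247] [ 500.7 -285.7  113. ]
top4 blue [335 237   9   8  54] [ 499.6 -192.5  113. ]
top4 yellow [421 103  46  45 461] [ 783.9 -471.    69. ]
top4 yellow [ 318  218   38   46 1383] [ 498.8 -192.8   69. ]
top4 white [  34   94   88   73 4257] [782.3 452.1  69. ]
top4 white [ 358  216   38   47 1208] [ 501.6 -294.9   69. ]
```

```bash
python3 -c "
from plant import robot
print(robot.finish_job())"
```

```text
the job is handed in; nothing more can be done
None
```

I handed the job in at about 52 s with every step carried out, and no verdict came back; by camera measurement the lens and camera body sit centred in their bays and the tray is centred on the tote to a few mm, but I viewed 15 pictures, one over the limit of 14.

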